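Tamp the wooden feet level in the blue parts bin

ROBOT

A 7-joint arm with a two-finger parallel gripper is mounted at the origin on the work surface. World frame = base frame: x ahead of the robot, y to its left, z up, the work surface at z = 0. Lengths are in m, angles in rad, forces in N, time in s.
With the tool pointing down it reaches from about 0.425 to 0.875 m from the base axis. Payload 4.7 kg.
Tool frame: the origin (TCP) lies midway between the tips of the shut fingers; the grasp point (between the pads) lies 19 mm behind it; z points along the fingers, y is the direction in which the jaws open and shut (so a half turn about z gives the same grasp; the last joint's range is limited). The gripper opens to 87 mm and grips with 3 to 60 N. Pads are 19 mm wide; open, the fingers measure 117 mm over their backs; the gripper's body (75 mm by 190 mm) begins 51 mm behind the grasp point.
Start: joints at [-1.091, 0.321, -0.07, 1.45, 0.023, 1.371, -0.057], TCP at [0.292, 0.581, 0.223] pointing down, gripper open.
Joint ranges: [-2.86, 2.86], [-0.3, 2.09], [-1.38, 1.24], [0.06, 2.45], [-1.56, 4.7], [0.09, 2.05], [-2.69, 2.69]. Speed limits (rad/s): [2.57, 2.57, 3.14, 3.14, 3.14, 3.14, 3.14].

INTERFACE

Orientations are given as [roll, pitch, yaw] about the fixed x, y, z axes, in that order (R = Rz(yaw) Ry(pitch) Rx(roll)).
In Python, from bench import robot, optics, job gives the robot as it stands.
- The arm moves only by the shell command python3 -m crank 'ROWS'. ROWS is a JSON object of lists of equal length, an entry for each row: "rot": the turn, a rotation vector about the tool's x, y, z in rad, a list of three; "linear": the shift along the tool's x, y, z in mm, a list of three; "claw": the gripper's target within -1 to 1 (fully open at 1, half-way at 0, shut at -1). In form: {"rot": [[rx, ry, rz], ...], "linear": [[x, y, z], ...], "claw": [claw, ...]}. A call has 1 to 8 rows; each row shifts and turns the commanded pose from where the row before left it, along the tool's axes as they then stand; what a row does not reach is not made up. A row lasts 1/12 s, in which the tool goes at most 41.7 mm and 7.16 degrees, less where a joint would pass 70% of its speed; a pose out of reach is approached as far as the arm can. A call with a gripper value outside its range is refused whole. The fingers move at their own pace and stop on an object; the grip force is fixed at half the most. Time passes only in rows, so rows that do not move let the fingers close. It gives the time, the measured TCP pose, the force and the opening at its end, in the units of the state.
- robot.sense(): the state, without advancing time (a new reading comes with each control period).
- optics.read_camera(name): name is "scene" or "top"; returns the picture (400x640x3 uint8, red, green, blue); there is no depth.
- optics.get_calibration(name): a dict with "fx", "fy", "cx", "cy" (pixels), "eye" and "orientation" of the camera in the world. Camera axes: x right, y down, z forward; pixel columns grow to the right and rows downward; lengths in m; the calibration is good to about 2 mm. A picture is of the moment at which its call begins. get_calibration takes no time and is no camera call.
- job.job_done(): hands the job in, once; it reports no verdict.
The state is a dict: "t": time; "joints": joint angles; "qd": joint speeds; "effort": joint torques, N m; "position": TCP position; "tool_rot": TCP orientation; "force": force on the tool from outside, world axes, zero at the start; "moment": the same for the moment, N m; "finger_gap": opening from 0.0 (shut) to 1.0 (fully open).
Only numpy, scipy, OpenCV 4.12 (cv2) and the standard library are available. Lean on these libraries where they do the work, as an engineer would, in place of code of your own. Each camera call takes 0.05 s, during which the arm holds its last target. There are 200 camera calls.

TASK

Some of the wooden furniture feet squeezed into the low blue parts bin stick up above the others: take the tamper out of its grey tray and, pressing only with its flat plate, slowly ease all five feet fully down onto the bin floor so that their tops are level, without hammering or ramming them (stay well under 50 N), and keep the gripper off the feet. When all are down, bear on one of them with a steady 15 N (12 to 18) for about a second to bed them. Then set the tamper gently back down, standing flat in its tray, let go, and leave everything else as it was.

Things in the scene. Friction and masses are not known exactly. Their poses are not given: they have to be found in the camera images.
- bin: Low open blue plastic bin fixed to the table, outside 184 x 72 x 52 mm (x, y, z), walls 4 mm, floor 5 mm, rim at z = 52 mm. Origin: centre of its underside. Inside, five feet stand in one row along its x, centred at x = -65, -35, -5, +25 and +55 mm, y = 0, from a fixed stop block (8 mm thick, top at z = 36 mm) at the -x end to a spring pusher at the +x end.
- bin_floor (a point): Centre of the bin's inner floor, axes as the bin; 5 mm above its underside. Rigid: once a foot stands on it the foot moves no further and the pressing force climbs steeply. The tops of feet that are fully down lie 36 mm above this point, 11 mm below the rim.
- pusher_face (a point): Centre of the face of the steel pusher plate (6 x 56 x 30 mm, top 36 mm above the bin's underside). A spring pushes it to the bin's -x with about 6 N, squeezing the row of feet. The squeeze holds proud feet up by friction: about 5 to 9 N slides one down, and it stays down. Leave the pusher alone.
- foot0: Wooden furniture foot (one of five alike: rounded edges, two brass inserts in the top), 30 x 60 x 36 mm (along x, y, z of the bin), about 60 g. Origin: centre of its underside, z up; fully down in the bin its origin is 5 mm above the bin's origin. Starts 0 to 18 mm above the floor; which place in the row it has varies.
- foot1: Wooden furniture foot (one of five alike: rounded edges, two brass inserts in the top), 30 x 60 x 36 mm (along x, y, z of the bin), about 60 g. Origin: centre of its underside, z up; fully down in the bin its origin is 5 mm above the bin's origin. Starts 0 to 18 mm above the floor; which place in the row it has varies.
- foot2: Wooden furniture foot (one of five alike: rounded edges, two brass inserts in the top), 30 x 60 x 36 mm (along x, y, z of the bin), about 60 g. Origin: centre of its underside, z up; fully down in the bin its origin is 5 mm above the bin's origin. Starts 0 to 18 mm above the floor; which place in the row it has varies.
- foot3: Wooden furniture foot (one of five alike: rounded edges, two brass inserts in the top), 30 x 60 x 36 mm (along x, y, z of the bin), about 60 g. Origin: centre of its underside, z up; fully down in the bin its origin is 5 mm above the bin's origin. Starts 0 to 18 mm above the floor; which place in the row it has varies.
- foot4: Wooden furniture foot (one of five alike: rounded edges, two brass inserts in the top), 30 x 60 x 36 mm (along x, y, z of the bin), about 60 g. Origin: centre of its underside, z up; fully down in the bin its origin is 5 mm above the bin's origin. Starts 0 to 18 mm above the floor; which place in the row it has varies.
- tamper: Hand tamper: flat aluminium plate 24 x 54 x 8 mm (its x, y, z) with an upright square wooden handle 24 x 24 mm in the middle, from z = 8 to z = 94 mm, about 0.3 kg. Origin: centre of the plate's underside; z up along the handle. With its x along the bin's x the plate covers one foot at a time, with 5 mm to spare to each long wall and 3 mm to each neighbouring foot. Starts standing in the tray.
- tray: Shallow grey plastic tray fixed to the table, 125 x 125 x 12 mm, walls and floor 4 mm thick. Origin: centre of its underside (inner floor at z = 4 mm, rim at z = 12 mm); inside 117 x 117 mm. The tamper starts in it and goes back into it.
- tape_roll: Bystander: empty cardboard tape core lying flat, outside diameter 84 mm, 24 mm high. Origin: centre of its underside. Leave alone.
- carton: Bystander: closed carton, 70 x 110 x 50 mm. Origin: centre of its underside. Leave alone.
- spool: Bystander: small black spool, diameter 36 mm, 32 mm high, standing between bin and tray. Origin: centre of its underside. Leave alone.
- screwdriver: Bystander: screwdriver lying flat. Leave alone.
- jar: Bystander: white jar, diameter 60 mm, 75 mm high. Origin: centre of its underside. Leave alone.
- cup: Bystander: grey cup, diameter 70 mm, 80 mm high. Origin: centre of its underside. Leave alone.
Mind the look-alikes: they are no part of the job. What is meant by the tamper is not turquoise, and is the smaller of those in its own colour.

How it is judged:
By the outcome, as a careful person would: the job done as asked, in the order asked, and still so for the second after the job is handed in, with the robot touching nothing.
It also fails if it takes over 72 s, if anything falls off the work surface, if the arm or the gripper's body presses on something with over 40 N, if the wrist force passes 120 N, or if a joint passes its speed limit or range.

## Working session

There is one attempt and no reset: what is moved stays moved. The work goes in short steps, Python scripts to look and compute and a shell command to move; the robot and the scene stay as the last step left them, time stands still between calls to the robot, and variables do not carry over. Pictures are saved under pics/ and viewed, about 8 in all and at most 12, crops included, and the job is handed in when it is done.

```bash
mkdir -p pics; ls
python3 - <<'E'
from bench import robot, optics, job
import cv2
print(robot.sense())
for n in("scene","top"):
    print(n,optics.get_calibration(n)); cv2.imwrite(f"pics/{n}0.png",optics.read_camera(n)[:,:,::-1])
E
```

```text
pics
{'t': 0.0, 'joints': array([-1.09088687,  0.32180514, -0.07006328,  1.45172526,  0.02260022,
        1.37079055, -0.05688016]), 'qd': array([ 1.71097583e-03, -7.93421561e-04,  1.64346815e-03, -6.84725718e-05,
       -5.41993435e-04, -1.45933816e-04, -1.18726181e-03]), 'effort': array([ 2.69673028e-04, -4.91286170e+01, -4.03829422e-01, -3.12530816e+01,
       -6.39324356e-02,  4.36741544e-02,  1.95212983e-04]), 'position': array([0.29174394, 0.580205  , 0.22144772]), 'tool_rot': array([-3.13965389e+00,  1.07981245e-04,  2.67581451e+00]), 'force': array([-0.03088225,  0.13581299, -0.99439031]), 'moment': array([-0.01943209, -0.00628385,  0.0555463 ]), 'finger_gap': 1.000359068549389}
scene {'fx': 479.80074955927165, 'fy': 479.80074955927165, 'cx': 318.0902863821057, 'cy': 194.5304284738943, 'eye': array([ 1.2076346 , -0.37343772,  0.99945482]), 'orientation': array([-2.48782863,  0.01408855,  1.01973947])}
top {'fx': 451.8502976119902, 'fy': 451.8502976119902, 'cx': 320.27882516523465, 'cy': 199.64037723407537, 'eye': array([0.52182265, 0.00146085, 1.41170646]), 'orientation': array([-3.11011274, -0.0152212 , -1.59515123])}
```

View pics/scene0.png

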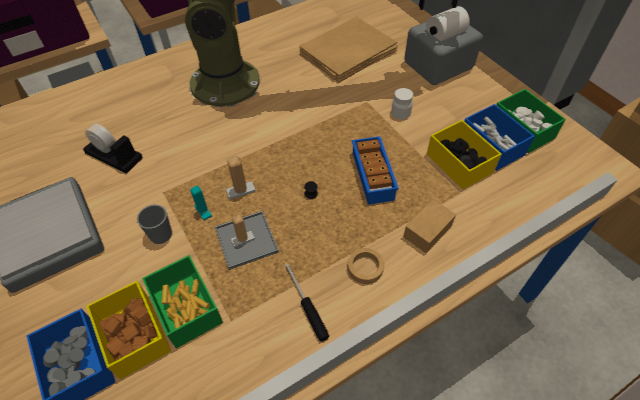

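View pics/top0.png

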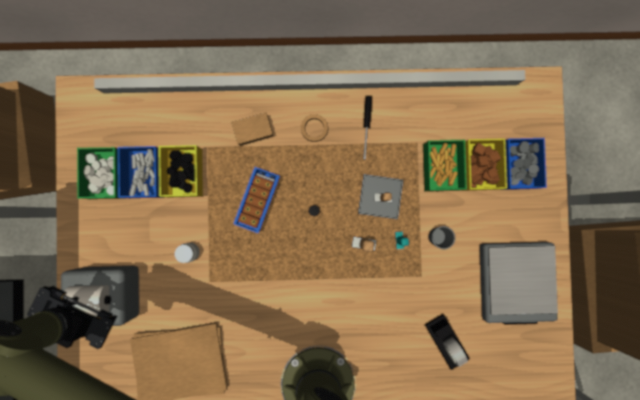

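The scene view shows three tamper look-alikes: turquoise at scene (201,202) / top (402,240), a larger wood-and-aluminium one at scene (237,178) / top (364,243), and a smaller wood one in the tray at scene (240,235) / top (382,197). I choose the one in the tray. The bin is at scene (374,170) / top (257,200). Next is a close crop to check this.

```bash
cat > h.py <<'E'
import numpy as np, cv2
from scipy.spatial.transform import Rotation as R
from bench import robot, optics, job
C={n:optics.get_calibration(n) for n in("scene","top")}
def rot(n): return R.from_euler("xyz",C[n]["orientation"]).as_matrix()
def ray(n,p):
    c=C[n]; p=np.atleast_2d(p).astype(float)
    d=np.c_[(p[:,0]-c["cx"])/c["fx"],(p[:,1]-c["cy"])/c["fy"],np.ones(len(p))]
    return np.array(c["eye"]),d@rot(n).T
def plane(n,p,z):
    e,d=ray(n,p); return e+d*((z-e[2])/d[:,2:])
def proj(n,X):
    c=C[n]; q=(np.atleast_2d(X)-c["eye"])@rot(n)
    return np.c_[q[:,0]/q[:,2]*c["fx"]+c["cx"],q[:,1]/q[:,2]*c["fy"]+c["cy"]]
def tri(ps,pt):
    A=[];b=[]
    for n,p in(("scene",ps),("top",pt)):
        e,d=ray(n,p); d=d[0]/np.linalg.norm(d[0]); P=np.eye(3)-np.outer(d,d); A.append(P); b.append(P@e)
    X=np.linalg.lstsq(np.vstack(A),np.hstack(b),rcond=None)[0]; return X
def crop(im,x,y,w,h,s): return cv2.resize(im[y:y+h,x:x+w],None,fx=s,fy=s,interpolation=cv2.INTER_CUBIC)
E
python3 - <<'E'
from h import *
s=cv2.imread("pics/scene0.png"); t=cv2.imread("pics/top0.png")
a=np.hstack([crop(s,210,195,80,60,5),crop(s,335,130,80,60,5)])
b=np.hstack([crop(t,345,165,80,60,5),crop(t,220,165,80,60,5)])
cv2.imwrite("pics/crop1.png",np.vstack([a,b]))
E
```

```text
(no output)
```

View pics/crop1.png

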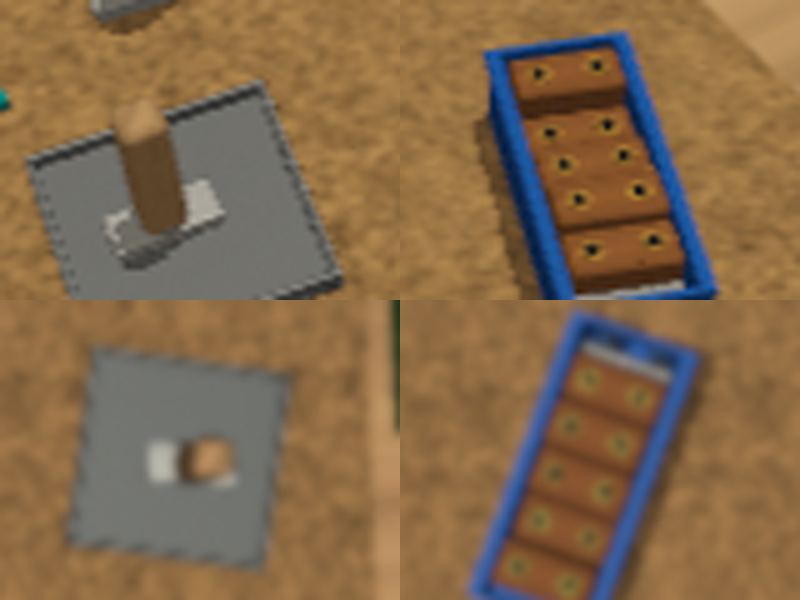

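The crop confirms the smaller wood tamper in the tray. The feet at both ends of the bin look proud, and the pusher is at the bin's far (+x world) end. Now I'll measure.

Run:
```python
from h import *
np.set_printoptions(precision=4,suppress=True)
s=cv2.imread("pics/scene0.png"); t=cv2.imread("pics/top0.png")
S=[(538,73,597,65),(550,132,607,124),(564,163,623,155),(579,199,639,190),(592,250,654,240)]
T=[(519,567,569,584),(538,520,589,538),(555,473,605,491),(570,425,621,443),(590,378,640,397)]
fs=lambda x,y:((x-400)/5+335-.4,y/5+130-.4); ft=lambda x,y:((x-400)/5+220-.4,(y-300)/5+165-.4)
M=[]
for i,(a,b) in enumerate(zip(S,T)):
    R_=tri(fs(*a[2:]),ft(*b[:2])); L=tri(fs(*a[:2]),ft(*b[2:])); M.append((R_+L)/2); print("foot",i,R_,L,M[-1])
M=np.array(M); d=M[4]-M[0]; print("row yaw",np.degrees(np.arctan2(d[1],d[0])),np.linalg.norm(d[:2]))
def big(m,box):
    x,y,w,h=box; k=np.zeros_like(m); k[y:y+h,x:x+w]=m[y:y+h,x:x+w]
    cs,_=cv2.findContours(k,cv2.RETR_EXTERNAL,cv2.CHAIN_APPROX_NONE); return max(cs,key=cv2.contourArea)
hsv=cv2.cvtColor(t,cv2.COLOR_BGR2HSV)
c=big(cv2.inRange(hsv,(105,120,60),(125,255,255)),(215,150,80,100))
P=plane("top",c[:,0],.052); r=cv2.minAreaRect((P[:,:2]*1000).astype(np.float32)); print("bin top",r)
m=cv2.inRange(hsv,(0,0,60),(179,60,255)); c=big(m,(345,165,75,65))
P=plane("top",c[:,0],.012); r=cv2.minAreaRect((P[:,:2]*1000).astype(np.float32)); print("tray top",r)
hs=cv2.cvtColor(s,cv2.COLOR_BGR2HSV)
c=big(cv2.inRange(hs,(105,120,50),(125,255,255)),(340,130,70,80)); print("scene bin hull box",cv2.approxPolyDP(cv2.convexHull(c),2.5,True)[:,0].tolist())
# bright plate in both views
for n,h,z,b in(("scene",hs,.012,(225,220,40,35)),("top",hsv,.012,(370,185,30,25))):
    cc=big(cv2.inRange(h,(0,0,150 if n=="scene" else 140),(179,50,255)),b)
    print(n,"plate",(cv2.minAreaRect((plane(n,cc[:,0],z)[:,:2]*1000).astype(np.float32))),plane(n,cc[:,0],z).min(0),plane(n,cc[:,0],z).max(0))
    print(h[b[1]:b[1]+b[3]:3,b[0]:b[0]+b[2]:3,2])
# handle top centre by eye: scene (141,110)/5+(210,195), top (212,458-300)/5+(345,165)
print("handle top",tri((141/5+209.6,112/5+194.6),(213/5+344.6,157/5+164.6)))
```

```text
foot 0 [0.5152 0.2118 0.0572] [0.504  0.1816 0.0581] [0.5096 0.1967 0.0577]
foot 1 [0.5427 0.2013 0.042 ] [0.5314 0.1712 0.0428] [0.5371 0.1863 0.0424]
foot 2 [0.5709 0.1898 0.0508] [0.5594 0.16   0.0515] [0.5651 0.1749 0.0512]
foot 3 [0.5991 0.1792 0.057 ] [0.5877 0.1491 0.0574] [0.5934 0.1641 0.0572]
foot 4 [0.6276 0.1675 0.0532] [0.6154 0.1378 0.052 ] [0.6215 0.1526 0.0526]
row yaw -21.49704616420894 0.12024889580008527
bin top ((569.0541381835938, 171.61590576171875), (78.22970581054688, 179.92173767089844), 68.5268325805664)
tray top ((571.7674560546875, -207.49465942382812), (124.67005157470703, 122.31970977783203), 80.48789978027344)
scene bin hull box [[379, 137], [397, 188], [394, 199], [368, 203], [352, 140]]
scene plate ((572.1270141601562, -197.56597900390625), (18.35428810119629, 22.248050689697266), 85.1725082397461) [ 0.5614 -0.2076  0.012 ] [ 0.5835 -0.1877  0.012 ]
[[169 168 143 153 183 162 120 114 113 113 114 114 114 103]
 [129  57  58 107 120  90  90 113 114 114 114 114 114 113]
 [112 113 113  95  92  89  91 114 113 114 114 114 114 113]
 [113 112 113 103  91  91  9
[... 391 characters left out ...]
116 114 114 114 115 115 114 115 115 115 115 116 115]
 [107 114 115 114 115 114 115 115 114 115 115 115 115 104]]
top plate ((569.4169921875, -195.71316528320312), (15.564778327941895, 24.893033981323242), 88.38968658447266) [ 0.5569 -0.2038  0.012 ] [ 0.5819 -0.1878  0.012 ]
[[116 116 115 115 115 115 115 115 114 114]
 [116 117 116 116 115 115 115 115 115 114]
 [117 117 117 116 115 109 108 114 115 114]
 [117 120 165 148  83 156 167 124 115 114]
 [118 120 183 149  85 176 170 127 114 113]
 [118 116 168 149  79 120 144 149 115 111]
 [118 117 118 117 113 116 119 116 116 110]
 [118 118 117 117 117 117 116 115 115 105]
 [118 118 117 117 117 116 117 116 115 104]]
handle top [ 0.5692 -0.2136  0.0983]
```

```bash
cat >> h.py <<'E'
def delta(target,yaw=None):
    "shift (mm, tool axes now) and z-turn to reach target TCP / tool yaw"
    s=robot.sense(); Rt=R.from_euler("xyz",s["tool_rot"]); d=Rt.inv().apply((np.array(target)-s["position"])*1000)
    print("t %.2f pos"%s["t"],s["position"].round(4),"rot",s["tool_rot"].round(4),"F",s["force"].round(1),"gap",round(s["finger_gap"],3))
    print("tool shift mm",d.round(1),"n rows",np.linalg.norm(d)/41)
    if yaw is not None: print("rotvec deg/rad",(Rt.inv()*R.from_euler("xyz",[np.pi,0,yaw])).as_rotvec().round(4))
E
python3 - <<'E'
from h import *
np.set_printoptions(precision=4,suppress=True)
f=lambda x,y:(x/5+209.6,y/5+194.6); g=lambda x,y:(x/5+344.6,(y-300)/5+164.6)
P=plane("scene",[f(105,220),f(208,180),f(225,212),f(125,250)],.012); print(P,P.mean(0))
Q=plane("top",[g(148,440),g(148,483),g(236,488)],.012);print(Q)
for a,b in((P[0],P[1]),(P[3],P[2]),(Q[1],Q[2]),(Q[0],Q[1])): print(np.degrees(np.arctan2(*(b-a)[1::-1])))
# handle top edges, larger tamper top
print("big tamper",tri((235,159),(371,244)))
delta([.569,-.2115,.22],np.pi/2)
s=cv2.imread("pics/scene0.png"); t=cv2.imread("pics/top0.png")
cv2.imwrite("pics/crop2.png",np.hstack([crop(s,225,210,40,44,10),crop(t,366,180,40,44,10)]))
E
```

```text
[[ 0.5574 -0.2397  0.012 ]
 [ 0.5633 -0.1867  0.012 ]
 [ 0.5843 -0.1881  0.012 ]
 [ 0.578  -0.2388  0.012 ]] [ 0.5707 -0.2133  0.012 ]
[[ 0.5833 -0.1889  0.012 ]
 [ 0.5565 -0.1882  0.012 ]
 [ 0.5521 -0.2429  0.012 ]]
83.6514252751537
82.89598164455377
-94.61868061337792
178.38894777451023
big tamper [ 0.435  -0.1545  0.1348]
t 0.10 pos [0.2917 0.5803 0.2216] rot [-3.1399  0.0001  2.6759] F [-0.5  0.1 -0.8] gap 1.001
tool shift mm [-603.3 -582.9    2.6] n rows 20.462119184722123
rotvec deg/rad [-0.0015  0.001   1.1051]
```

View pics/crop2.png

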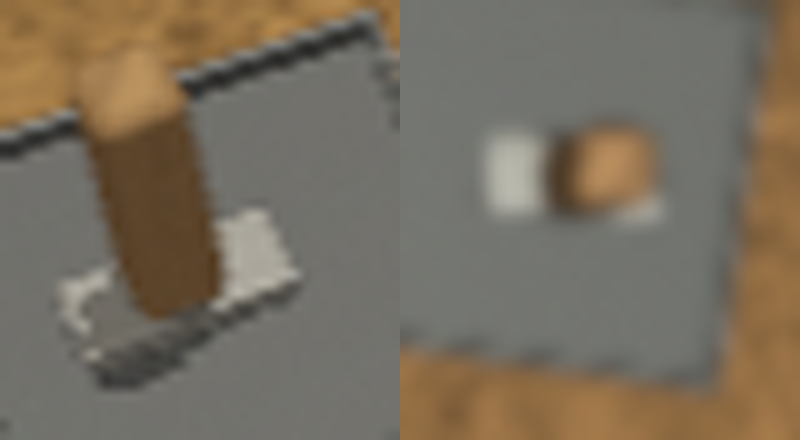

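The crop shows the plate square-on: its long side runs along world y and its yaw is about -6°. Handle top centre is about (0.570, -0.2135, 0.098). Moving above it.

```bash
Z='[0,0,0]'
python3 -m crank '{"rot":[[0,0,0],[0,0,0],[0,0,0],[0,0,0],[0,0,0],[0,0,0],[0,0,0]],"linear":[[-29,-28,0],[-29,-28,0],[-29,-28,0],[-29,-28,0],[-29,-28,0],[-29,-28,0],[-29,-28,0]],"claw":[1,1,1,1,1,1,1]}'
python3 -m crank '{"rot":[[0,0,0],[0,0,0],[0,0,0],[0,0,0],[0,0,0],[0,0,0],[0,0,0]],"linear":[[-29,-28,0],[-29,-28,0],[-29,-28,0],[-29,-28,0],[-29,-28,0],[-29,-28,0],[-29,-28,0]],"claw":[1,1,1,1,1,1,1]}'
python3 -m crank '{"rot":[[0,0,0],[0,0,0],[0,0,0],[0,0,0],[0,0,0],[0,0,0],[0,0,0]],"linear":[[-29,-28,0],[-29,-28,0],[-29,-28,0],[-29,-28,0],[-29,-28,0],[-29,-28,0],[-29,-28,0]],"claw":[1,1,1,1,1,1,1]}'
python3 -m crank '{"rot":[[0,0,0.12],[0,0,0.12],[0,0,0.12],[0,0,0.12],[0,0,0.12]],"linear":[[0,0,0],[0,0,0],[0,0,0],[0,0,0],[0,0,0]],"claw":[1,1,1,1,1]}'
python3 -m crank '{"rot":[[0,0,0.12],[0,0,0.12],[0,0,0.12],[0,0,0.12],[0,0,0.12],[0,0,0]],"linear":[[0,0,0],[0,0,0],[0,0,0],[0,0,0],[0,0,0],[0,0,0]],"claw":[1,1,1,1,1,1]}'
python3 -c "
from h import *
delta([.570,-.2135,.150],np.radians(84))"
```

```text
t: 0.68
position: [0.3854, 0.3123, 0.2222]
tool_rot: [-3.141, -0.0, 2.676]
force: [0.1, -0.2, 0.9]
finger_gap: 1.006
t: 1.27
position: [0.4786, 0.0462, 0.2225]
tool_rot: [3.141, -0.0, 2.676]
force: [0.4, 0.7, -0.3]
finger_gap: 1.003
t: 1.85
position: [0.5722, -0.2197, 0.2223]
tool_rot: [3.141, -0.0, 2.676]
force: [1.0, 0.0, 0.4]
finger_gap: 1.0
t: 2.27
position: [0.5717, -0.2181, 0.2219]
tool_rot: [-3.141, -0.001, 2.07]
force: [-0.0, 0.1, 0.3]
finger_gap: 1.0
t: 2.77
position: [0.5718, -0.2179, 0.222]
tool_rot: [-3.141, -0.0, 1.473]
force: [0.4, 0.0, 0.2]
finger_gap: 1.002
t 2.77 pos [ 0.5718 -0.2179  0.222 ] rot [-3.1407 -0.      1.4729] F [0.4 0.  0.2] gap 1.002
tool shift mm [ 4.2 -2.1 72.1] n rows 1.7610984586347938
rotvec deg/rad [-0.0009 -0.      0.0068]
```

```bash
python3 -m crank '{"rot":[[0,0,0.007],[0,0,0],[0,0,0],[0,0,0],[0,0,0],[0,0,0],[0,0,0]],"linear":[[4.2,-2.1,0],[0,0,32],[0,0,32],[0,0,32],[0,0,32],[0,0,30],[0,0,0]],"claw":[1,1,1,1,1,1,1]}'
python3 - <<'E'
from h import *
a=optics.read_camera("scene")[:,:,::-1];b=optics.read_camera("top")[:,:,::-1]
cv2.imwrite("pics/pre.png",np.hstack([crop(a,200,170,80,90,5),crop(b,345,150,80,90,5)]))
E
```

```text
t: 3.35
position: [0.5658, -0.2112, 0.0585]
tool_rot: [-3.131, -0.002, 1.472]
force: [-2.2, 1.0, -0.4]
finger_gap: 0.997
```

View pics/pre.png

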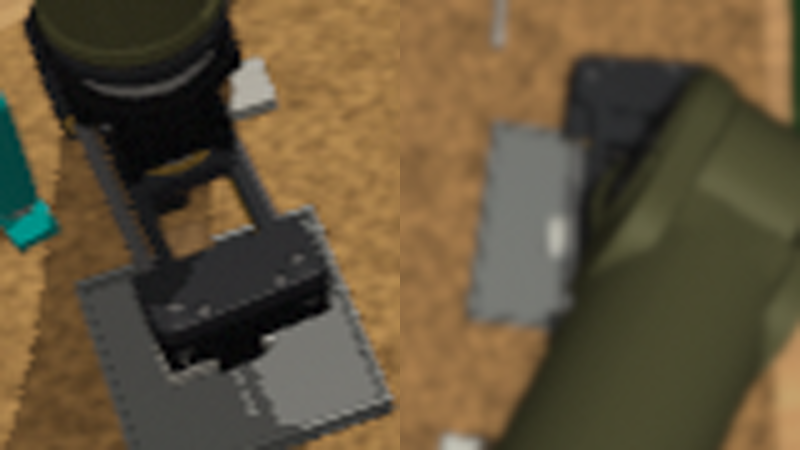

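The picture shows the jaws straddling the handle, with the plate still in place below. Closing.

```bash
python3 -m crank '{"rot":[[0,0,0],[0,0,0],[0,0,0],[0,0,0],[0,0,0],[0,0,0],[0,0,0],[0,0,0]],"linear":[[0,0,0],[0,0,0],[0,0,0],[0,0,0],[0,0,0],[0,0,0],[0,0,0],[0,0,0]],"claw":[-1,-1,-1,-1,-1,-1,-1,-1]}'
python3 -m crank '{"rot":[[0,0,0],[0,0,0],[0,0,0],[0,0,0]],"linear":[[0,0,0],[0,0,0],[0,0,0],[0,0,0]],"claw":[-1,-1,-1,-1]}'
```

```text
t: 4.12
position: [0.5703, -0.2137, 0.0646]
tool_rot: [3.141, -0.0, 1.469]
force: [-0.2, 0.1, 0.6]
finger_gap: 0.48
t: 4.45
position: [0.5702, -0.2137, 0.0644]
tool_rot: [-3.141, -0.0, 1.469]
force: [0.2, -0.4, -0.7]
finger_gap: 0.273
```

```bash
python3 -m crank '{"rot":[[0,0,0],[0,0,0],[0,0,0],[0,0,0],[0,0,0],[0,0,0],[0,0,0],[0,0,0]],"linear":[[0,0,-5],[0,0,-15],[0,0,-20],[0,0,-25],[0,0,-25],[0,0,-15],[0,0,0],[0,0,0]],"claw":[-1,-1,-1,-1,-1,-1,-1,-1]}'
python3 -m crank '{"rot":[[0,0,0.091],[0,0,0.091],[0,0,0.091],[0,0,0],[0,0,0]],"linear":[[0,0,0],[0,0,0],[0,0,0],[0,0,0],[0,0,0]],"claw":[-1,-1,-1,-1,-1]}'
python3 - <<'E'
from h import *
delta([.5092,.1963,.170],np.radians(68.5))
E
```

```text
t: 5.12
position: [0.5704, -0.2137, 0.1697]
tool_rot: [3.141, -0.0, 1.469]
force: [-0.6, 0.1, -3.5]
finger_gap: 0.277
t: 5.53
position: [0.5693, -0.2132, 0.1677]
tool_rot: [-3.139, 0.001, 1.198]
force: [0.5, -0.2, -2.7]
finger_gap: 0.273
t 5.53 pos [ 0.5693 -0.2132  0.1677] rot [-3.1386e+00  7.0000e-04  1.1983e+00] F [ 0.5 -0.2 -2.7] gap 0.273
tool shift mm [ 359.6 -205.    -1.9] n rows 10.095223021985728
rotvec deg/rad [-0.003   0.0007  0.0028]
```

```bash
python3 -m crank '{"rot":[[0,0,0.002],[0,0,0],[0,0,0],[0,0,0],[0,0,0],[0,0,0],[0,0,0]],"linear":[[12,-7,0],[24,-14,0],[30,-17,0],[30,-17,0],[30,-17,0],[30,-17,0],[30,-17,0]],"claw":[-1,-1,-1,-1,-1,-1,-1]}'
python3 -m crank '{"rot":[[0,0,0],[0,0,0],[0,0,0],[0,0,0],[0,0,0],[0,0,0],[0,0,0],[0,0,0]],"linear":[[30,-17,0],[30,-17,0],[30,-17,0],[30,-17,0],[30,-17,0],[15,-10,0],[8,-6,0],[0,0,0]],"claw":[-1,-1,-1,-1,-1,-1,-1,-1]}'
python3 -m crank '{"rot":[[0,0,0],[0,0,0],[0,0,0],[0,0,0],[0,0,0],[0,0,0]],"linear":[[0,0,20],[0,0,15],[0,0,7],[0,0,0],[0,0,0],[0,0,0]],"claw":[-1,-1,-1,-1,-1,-1]}'
python3 - <<'E'
from h import *
delta([.5092,.1963,.120],np.radians(68.5))
a=optics.read_camera("scene")[:,:,::-1]
cv2.imwrite("pics/foot0.png",crop(a,330,100,80,110,5))
E
```

```text
t: 6.12
position: [0.5392, -0.0003, 0.1689]
tool_rot: [-3.141, 0.0, 1.196]
force: [-0.1, 0.6, -3.8]
finger_gap: 0.274
t: 6.78
position: [0.5087, 0.1986, 0.1688]
tool_rot: [-3.14, 0.001, 1.2]
force: [-1.0, 0.1, -3.4]
finger_gap: 0.272
t: 7.28
position: [0.5109, 0.1955, 0.1285]
tool_rot: [3.14, -0.001, 1.193]
force: [0.7, 0.3, -3.4]
finger_gap: 0.274
t 7.28 pos [0.5109 0.1955 0.1285] rot [ 3.1405e+00 -1.0000e-03  1.1927e+00] F [ 0.7  0.3 -3.4] gap 0.274
tool shift mm [ 0.1 -1.9  8.5] n rows 0.21179027273400222
rotvec deg/rad [ 0.0011 -0.001  -0.0029]
```

View pics/foot0.png

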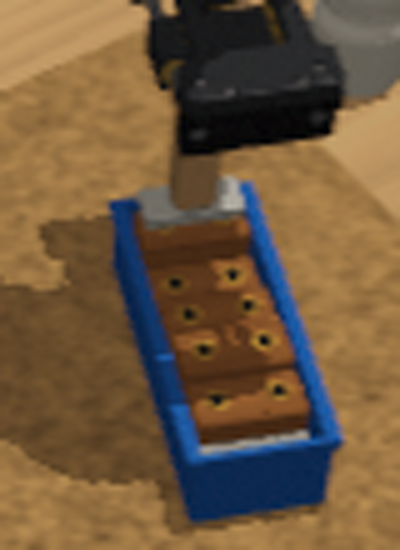

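The plate hovers squarely over the end foot, inside the walls (plate edge x 143 to 243, foot 138 to 250 in the crop). I'll settle with a small correction, then press slowly.

```bash
python3 -m crank '{"rot":[[0,0,0],[0,0,0],[0,0,0],[0,0,0],[0,0,0],[0,0,0]],"linear":[[0,-1.5,0],[0,0,2],[0,0,2],[0,0,1],[0,0,0],[0,0,0]],"claw":[-1,-1,-1,-1,-1,-1]}'
python3 -m crank '{"rot":[[0,0,0],[0,0,0],[0,0,0],[0,0,0],[0,0,0],[0,0,0],[0,0,0],[0,0,0]],"linear":[[0,0,1],[0,0,1],[0,0,1],[0,0,1],[0,0,1],[0,0,1],[0,0,1],[0,0,1]],"claw":[-1,-1,-1,-1,-1,-1,-1,-1]}'
```

```text
t: 7.83
position: [0.5085, 0.1968, 0.1225]
tool_rot: [-3.141, 0.0, 1.194]
force: [-0.3, 0.4, -2.8]
finger_gap: 0.273
t: 8.5
position: [0.5088, 0.1971, 0.1152]
tool_rot: [-3.142, -0.001, 1.194]
force: [-2.3, 0.1, 3.1]
finger_gap: 0.274
```

```bash
python3 -m crank '{"rot":[[0,0,0],[0,0,0],[0,0,0],[0,0,0],[0,0,0],[0,0,0],[0,0,0],[0,0,0]],"linear":[[0,0,1],[0,0,1],[0,0,1],[0,0,1],[0,0,1],[0,0,1],[0,0,1],[0,0,1]],"claw":[-1,-1,-1,-1,-1,-1,-1,-1]}'
python3 -m crank '{"rot":[[0,0,0],[0,0,0],[0,0,0],[0,0,0],[0,0,0],[0,0,0]],"linear":[[0,0,0.5],[0,0,0.5],[0,0,0.5],[0,0,0.5],[0,0,0.5],[0,0,0.5]],"claw":[-1,-1,-1,-1,-1,-1]}'
```

```text
t: 9.17
position: [0.5087, 0.197, 0.1066]
tool_rot: [3.141, -0.0, 1.194]
force: [-0.8, 1.6, 3.6]
finger_gap: 0.274
t: 9.67
position: [0.5086, 0.1968, 0.1036]
tool_rot: [3.141, -0.0, 1.194]
force: [-0.4, 0.8, 2.4]
finger_gap: 0.272
```

```bash
python3 -m crank '{"rot":[[0,0,0],[0,0,0],[0,0,0],[0,0,0]],"linear":[[0,0,0.4],[0,0,0.4],[0,0,0.4],[0,0,0.3]],"claw":[-1,-1,-1,-1]}'
python3 -m crank '{"rot":[[0,0,0],[0,0,0],[0,0,0]],"linear":[[0,0,0.3],[0,0,0.3],[0,0,0]],"claw":[-1,-1,-1]}'
```

```text
t: 10.0
position: [0.5086, 0.1968, 0.1021]
tool_rot: [3.141, -0.0, 1.194]
force: [-2.0, 0.7, 2.9]
finger_gap: 0.274
t: 10.25
position: [0.5086, 0.1968, 0.1014]
tool_rot: [3.141, 0.0, 1.194]
force: [-1.5, 0.6, 2.2]
finger_gap: 0.274
```

```bash
python3 -m crank '{"rot":[[0,0,0],[0,0,0],[0,0,0]],"linear":[[0,0,0.3],[0,0,0.3],[0,0,0]],"claw":[-1,-1,-1]}'
python3 -m crank '{"rot":[[0,0,0],[0,0,0],[0,0,0]],"linear":[[0,0,0.3],[0,0,0.2],[0,0,0]],"claw":[-1,-1,-1]}'
```

```text
t: 10.5
position: [0.5087, 0.1969, 0.1014]
tool_rot: [-3.142, -0.0, 1.194]
force: [-1.7, 0.2, 5.8]
finger_gap: 0.272
t: 10.75
position: [0.5087, 0.1969, 0.1013]
tool_rot: [-3.141, -0.001, 1.194]
force: [-4.1, 0.3, 9.4]
finger_gap: 0.273
```

Foot 0 is on the floor: z has stopped at 0.1013 and the force is climbing, at roughly 8 N/mm. Now foot 3, the next highest.

```bash
python3 -m crank '{"rot":[[0,0,0],[0,0,0],[0,0,0],[0,0,0],[0,0,0],[0,0,0],[0,0,0],[0,0,0]],"linear":[[0,0,-2],[0,0,-8],[0,0,-12],[0,0,-6],[0,10.5,0],[0,20,0],[0,20,0],[0,20,0]],"claw":[-1,-1,-1,-1,-1,-1,-1,-1]}'
python3 -m crank '{"rot":[[0,0,0],[0,0,0],[0,0,0],[0,0,0],[0,0,0],[0,0,0]],"linear":[[0,14,0],[0,6,0],[0,0,0],[0,0,0],[0,0,0],[0,0,0]],"claw":[-1,-1,-1,-1,-1,-1]}'
python3 -c "
from h import *
u=np.array([.9304,-.3665]);f2=np.array([.5650,.1743])
delta([*(f2+.03*u),.118],np.radians(68.5))"
```

```text
t: 11.42
position: [0.5755, 0.1704, 0.1284]
tool_rot: [3.141, -0.0, 1.195]
force: [0.0, 0.2, -2.9]
finger_gap: 0.273
t: 11.92
position: [0.5919, 0.1644, 0.1283]
tool_rot: [-3.141, -0.0, 1.195]
force: [0.3, 0.3, -4.5]
finger_gap: 0.271
t 11.92 pos [0.5919 0.1644 0.1283] rot [-3.1406e+00 -4.0000e-04  1.1951e+00] F [ 0.3  0.3 -4.5] gap 0.271
tool shift mm [-0.6  1.4 10.3] n rows 0.25327175641772415
rotvec deg/rad [-0.001  -0.0004 -0.0005]
```

```bash
python3 -m crank '{"rot":[[0,0,0],[0,0,0],[0,0,0],[0,0,0],[0,0,0],[0,0,0],[0,0,0]],"linear":[[-0.4,1.2,0],[0,0,3],[0,0,3],[0,0,2],[0,0,1],[0,0,1],[0,0,1]],"claw":[-1,-1,-1,-1,-1,-1,-1]}'
python3 -m crank '{"rot":[[0,0,0],[0,0,0],[0,0,0],[0,0,0],[0,0,0],[0,0,0],[0,0,0],[0,0,0]],"linear":[[0,0,1],[0,0,1],[0,0,1],[0,0,1],[0,0,1],[0,0,1],[0,0,1],[0,0,1]],"claw":[-1,-1,-1,-1,-1,-1,-1,-1]}'
python3 -m crank '{"rot":[[0,0,0],[0,0,0],[0,0,0],[0,0,0],[0,0,0],[0,0,0]],"linear":[[0,0,0.7],[0,0,0.7],[0,0,0.7],[0,0,0.7],[0,0,0.5],[0,0,0.5]],"claw":[-1,-1,-1,-1,-1,-1]}'
```

```text
t: 12.5
position: [0.5937, 0.1627, 0.1172]
tool_rot: [-3.142, 0.0, 1.194]
force: [-0.4, 0.3, -2.6]
finger_gap: 0.275
t: 13.17
position: [0.594, 0.1628, 0.1095]
tool_rot: [3.141, -0.001, 1.194]
force: [0.4, 0.3, 2.4]
finger_gap: 0.274
t: 13.67
position: [0.5939, 0.1628, 0.1058]
tool_rot: [3.141, -0.0, 1.194]
force: [0.3, -0.5, 3.1]
finger_gap: 0.273
```

```bash
python3 -m crank '{"rot":[[0,0,0],[0,0,0],[0,0,0],[0,0,0],[0,0,0],[0,0,0],[0,0,0]],"linear":[[0,0,0.7],[0,0,0.7],[0,0,0.7],[0,0,0.6],[0,0,0.6],[0,0,0.6],[0,0,0.4]],"claw":[-1,-1,-1,-1,-1,-1,-1]}'
python3 -m crank '{"rot":[[0,0,0],[0,0,0],[0,0,0],[0,0,0]],"linear":[[0,0,0.4],[0,0,0.4],[0,0,0.3],[0,0,0]],"claw":[-1,-1,-1,-1]}'
```

```text
t: 14.25
position: [0.5939, 0.1627, 0.1014]
tool_rot: [3.141, -0.0, 1.194]
force: [-1.6, 0.7, 6.8]
finger_gap: 0.272
t: 14.58
position: [0.594, 0.1628, 0.1014]
tool_rot: [3.141, -0.001, 1.194]
force: [-2.7, -0.2, 10.8]
finger_gap: 0.27
```

```bash
python3 -m crank '{"rot":[[0,0,0],[0,0,0],[0,0,0],[0,0,0],[0,0,0],[0,0,0],[0,0,0],[0,0,0]],"linear":[[0,0,-2],[0,0,-8],[0,0,-10],[0,0,-4],[0,10,0],[0,13,0],[0,6,0],[0,0,0]],"claw":[-1,-1,-1,-1,-1,-1,-1,-1]}'
python3 -m crank '{"rot":[[0,0,0],[0,0,0],[0,0,0],[0,0,0],[0,0,0],[0,0,0]],"linear":[[0,0,0],[0,0,4],[0,0,4],[0,0,2],[0,0,1],[0,0,1]],"claw":[-1,-1,-1,-1,-1,-1]}'
python3 -c "
from h import *
u=np.array([.9304,-.3665]);f2=np.array([.5650,.1743])
delta([*(f2+.06*u),.1014],np.radians(68.5))"
```

```text
t: 15.25
position: [0.6221, 0.1503, 0.1239]
tool_rot: [3.14, 0.001, 1.192]
force: [0.1, -0.6, -3.5]
finger_gap: 0.272
t: 15.75
position: [0.6203, 0.1523, 0.1119]
tool_rot: [-3.141, 0.0, 1.194]
force: [0.1, 0.8, -3.4]
finger_gap: 0.273
t 15.75 pos [0.6203 0.1523 0.1119] rot [-3.1411e+00  1.0000e-04  1.1943e+00] F [ 0.1  0.8 -3.4] gap 0.273
tool shift mm [ 0.2  0.5 10.5] n rows 0.25537718563887374
rotvec deg/rad [-0.0004  0.0001 -0.0013]
```

```bash
python3 -m crank '{"rot":[[0,0,0],[0,0,0],[0,0,0],[0,0,0],[0,0,0],[0,0,0],[0,0,0]],"linear":[[0,0,1],[0,0,1],[0,0,1],[0,0,1],[0,0,1],[0,0,1],[0,0,1]],"claw":[-1,-1,-1,-1,-1,-1,-1]}'
python3 -m crank '{"rot":[[0,0,0],[0,0,0],[0,0,0],[0,0,0],[0,0,0],[0,0,0]],"linear":[[0,0,0.6],[0,0,0.6],[0,0,0.6],[0,0,0.6],[0,0,0.6],[0,0,0.6]],"claw":[-1,-1,-1,-1,-1,-1]}'
```

```text
t: 16.33
position: [0.6207, 0.152, 0.1051]
tool_rot: [3.142, -0.0, 1.194]
force: [0.1, 0.9, -3.4]
finger_gap: 0.271
t: 16.83
position: [0.6207, 0.152, 0.1015]
tool_rot: [3.142, -0.0, 1.194]
force: [-0.0, 0.4, -4.3]
finger_gap: 0.276
```

```bash
python3 -m crank '{"rot":[[0,0,0],[0,0,0],[0,0,0]],"linear":[[0,0,0.4],[0,0,0.4],[0,0,0]],"claw":[-1,-1,-1]}'
python3 -m crank '{"rot":[[0,0,0],[0,0,0],[0,0,0]],"linear":[[0,0,0.4],[0,0,0.4],[0,0,0]],"claw":[-1,-1,-1]}'
python3 - <<'E'
from h import *
a=optics.read_camera("scene")[:,:,::-1]
cv2.imwrite("pics/foot4.png",crop(a,330,110,80,100,6))
E
```

```text
t: 17.08
position: [0.6208, 0.152, 0.1014]
tool_rot: [3.142, -0.0, 1.194]
force: [-1.5, 0.3, 1.7]
finger_gap: 0.274
t: 17.33
position: [0.6209, 0.1521, 0.1014]
tool_rot: [3.142, -0.001, 1.194]
force: [-3.8, -0.0, 6.2]
finger_gap: 0.274
```

View pics/foot4.png

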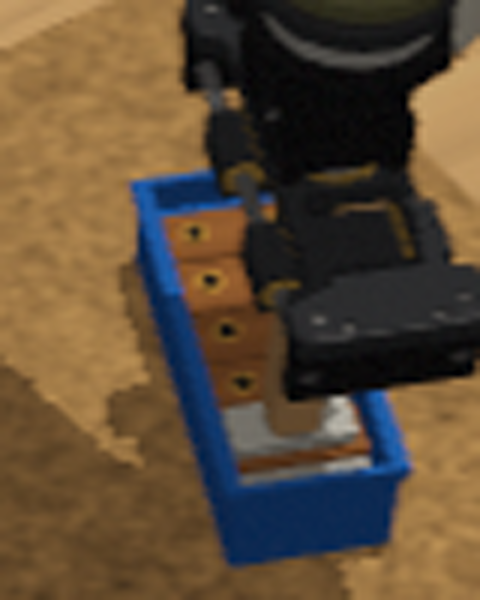

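The plate sits in line on the foot at the pusher end, and that foot is already on the floor (rigid at 0.1014; foot 3 probably dragged it down). Now foot 2.

```bash
python3 -m crank '{"rot":[[0,0,0],[0,0,0],[0,0,0],[0,0,0],[0,0,0],[0,0,0],[0,0,0],[0,0,0]],"linear":[[0,0,-2],[0,0,-8],[0,0,-10],[0,0,-3],[0,-15,0],[0,-20,0],[0,-15,0],[0,-10,0]],"claw":[-1,-1,-1,-1,-1,-1,-1,-1]}'
python3 -m crank '{"rot":[[0,0,0],[0,0,0],[0,0,0],[0,0,0],[0,0,0],[0,0,0],[0,0,0],[0,0,0]],"linear":[[0,0,0],[0,0,2],[0,0,3],[0,0,3],[0,0,2],[0,0,1],[0,0,1],[0,0,0]],"claw":[-1,-1,-1,-1,-1,-1,-1,-1]}'
python3 -c "
from h import *
delta([.5650,.1743,.1014],np.radians(68.5))"
```

```text
t: 18.05
position: [0.5637, 0.175, 0.1232]
tool_rot: [-3.141, -0.001, 1.195]
force: [0.5, -0.0, -3.8]
finger_gap: 0.273
t: 18.72
position: [0.5649, 0.1738, 0.1106]
tool_rot: [-3.141, 0.001, 1.193]
force: [0.6, 0.4, -3.5]
finger_gap: 0.277
t 18.72 pos [0.5649 0.1738 0.1106] rot [-3.1415e+00  5.0000e-04  1.1935e+00] F [ 0.6  0.4 -3.5] gap 0.277
tool shift mm [ 0.5 -0.1  9.2] n rows 0.22443348440702163
rotvec deg/rad [-0.0001  0.0005 -0.0021]
```

```bash
python3 -m crank '{"rot":[[0,0,0],[0,0,0],[0,0,0],[0,0,0],[0,0,0],[0,0,0]],"linear":[[0,0,1],[0,0,1],[0,0,1],[0,0,1],[0,0,1],[0,0,1]],"claw":[-1,-1,-1,-1,-1,-1]}'
python3 -m crank '{"rot":[[0,0,0],[0,0,0],[0,0,0],[0,0,0],[0,0,0],[0,0,0]],"linear":[[0,0,0.6],[0,0,0.6],[0,0,0.6],[0,0,0.6],[0,0,0.6],[0,0,0.4]],"claw":[-1,-1,-1,-1,-1,-1]}'
python3 -m crank '{"rot":[[0,0,0],[0,0,0],[0,0,0],[0,0,0]],"linear":[[0,0,0.4],[0,0,0.4],[0,0,0],[0,0,0]],"claw":[-1,-1,-1,-1]}'
```

```text
t: 19.22
position: [0.5649, 0.1741, 0.1049]
tool_rot: [3.142, -0.0, 1.194]
force: [-0.3, -0.9, -2.9]
finger_gap: 0.275
t: 19.72
position: [0.5648, 0.1741, 0.1015]
tool_rot: [-3.142, -0.0, 1.194]
force: [-0.3, 0.2, -4.2]
finger_gap: 0.274
t: 20.05
position: [0.565, 0.1742, 0.1014]
tool_rot: [-3.142, -0.001, 1.194]
force: [-2.4, 0.9, 4.3]
finger_gap: 0.274
```

```bash
python3 -m crank '{"rot":[[0,0,0],[0,0,0],[0,0,0],[0,0,0],[0,0,0],[0,0,0],[0,0,0],[0,0,0]],"linear":[[0,0,-2],[0,0,-8],[0,0,-10],[0,0,-3],[0,-8,0],[0,-14,0],[0,-8,0],[0,0,0]],"claw":[-1,-1,-1,-1,-1,-1,-1,-1]}'
python3 -m crank '{"rot":[[0,0,0],[0,0,0],[0,0,0],[0,0,0],[0,0,0],[0,0,0],[0,0,0],[0,0,0]],"linear":[[0,0,0],[0,0,4],[0,0,5],[0,0,4],[0,0,2],[0,0,1],[0,0,1],[0,0,0]],"claw":[-1,-1,-1,-1,-1,-1,-1,-1]}'
python3 -m crank '{"rot":[[0,0,0],[0,0,0],[0,0,0],[0,0,0],[0,0,0],[0,0,0],[0,0,0]],"linear":[[0,0,0.7],[0,0,0.7],[0,0,0.7],[0,0,0.7],[0,0,0.7],[0,0,0.7],[0,0,0]],"claw":[-1,-1,-1,-1,-1,-1,-1]}'
```

```text
t: 20.72
position: [0.5347, 0.1867, 0.1233]
tool_rot: [-3.139, -0.0, 1.196]
force: [-0.3, 0.4, -3.2]
finger_gap: 0.273
t: 21.38
position: [0.537, 0.185, 0.1065]
tool_rot: [-3.142, 0.0, 1.194]
force: [0.2, 0.2, -2.7]
finger_gap: 0.273
t: 21.97
position: [0.5369, 0.1851, 0.1025]
tool_rot: [-3.141, 0.0, 1.194]
force: [-0.1, 0.4, -3.3]
finger_gap: 0.275
```

```bash
python3 -m crank '{"rot":[[0,0,0],[0,0,0],[0,0,0],[0,0,0]],"linear":[[0,0,0.4],[0,0,0.4],[0,0,0.4],[0,0,0]],"claw":[-1,-1,-1,-1]}'
python3 -m crank '{"rot":[[0,0,0],[0,0,0],[0,0,0]],"linear":[[0,0,0.4],[0,0,0.3],[0,0,0]],"claw":[-1,-1,-1]}'
```

```text
t: 22.3
position: [0.5371, 0.1852, 0.1015]
tool_rot: [3.141, -0.0, 1.194]
force: [-0.4, -0.1, -3.5]
finger_gap: 0.273
t: 22.55
position: [0.5371, 0.1852, 0.1014]
tool_rot: [-3.142, -0.001, 1.194]
force: [-2.8, -0.3, 5.0]
finger_gap: 0.273
```

```bash
python3 -m crank '{"rot":[[0,0,0],[0,0,0],[0,0,0]],"linear":[[0,0,0.3],[0,0,0.3],[0,0,0]],"claw":[-1,-1,-1]}'
```

```text
t: 22.8
position: [0.5372, 0.1852, 0.1014]
tool_rot: [-3.141, -0.001, 1.194]
force: [-4.3, -0.4, 9.1]
finger_gap: 0.275
```

```bash
python3 -m crank '{"rot":[[0,0,0],[0,0,0],[0,0,0]],"linear":[[0,0,0.3],[0,0,0],[0,0,0]],"claw":[-1,-1,-1]}'
python3 -m crank '{"rot":[[0,0,0],[0,0,0],[0,0,0]],"linear":[[0,0,0],[0,0,0],[0,0,0]],"claw":[-1,-1,-1]}'
python3 -m crank '{"rot":[[0,0,0],[0,0,0],[0,0,0]],"linear":[[0,0,0],[0,0,0],[0,0,0]],"claw":[-1,-1,-1]}'
```

```text
t: 23.05
position: [0.5372, 0.1852, 0.1014]
tool_rot: [-3.141, -0.001, 1.194]
force: [-4.6, -1.5, 10.5]
finger_gap: 0.275
t: 23.3
position: [0.5372, 0.1853, 0.1014]
tool_rot: [-3.141, -0.001, 1.194]
force: [-4.3, -2.0, 10.5]
finger_gap: 0.275
t: 23.55
position: [0.5372, 0.1853, 0.1014]
tool_rot: [-3.141, -0.001, 1.194]
force: [-4.0, -1.0, 10.2]
finger_gap: 0.276
```

```bash
python3 -m crank '{"rot":[[0,0,0],[0,0,0],[0,0,0],[0,0,0]],"linear":[[0,0,0.15],[0,0,0],[0,0,0],[0,0,0]],"claw":[-1,-1,-1,-1]}'
python3 -m crank '{"rot":[[0,0,0],[0,0,0],[0,0,0],[0,0,0],[0,0,0],[0,0,0]],"linear":[[0,0,0],[0,0,0],[0,0,0],[0,0,0],[0,0,0],[0,0,0]],"claw":[-1,-1,-1,-1,-1,-1]}'
python3 -m crank '{"rot":[[0,0,0],[0,0,0],[0,0,0],[0,0,0],[0,0,0],[0,0,0]],"linear":[[0,0,0],[0,0,0],[0,0,0],[0,0,0],[0,0,0],[0,0,0]],"claw":[-1,-1,-1,-1,-1,-1]}'
```

```text
t: 23.88
position: [0.5372, 0.1853, 0.1014]
tool_rot: [-3.141, -0.001, 1.194]
force: [-5.2, -1.3, 10.3]
finger_gap: 0.274
t: 24.38
position: [0.5372, 0.1852, 0.1014]
tool_rot: [-3.141, -0.001, 1.194]
force: [-4.6, -0.2, 11.9]
finger_gap: 0.279
t: 24.88
position: [0.5372, 0.1853, 0.1014]
tool_rot: [-3.141, -0.001, 1.194]
force: [-4.4, -2.1, 11.5]
finger_gap: 0.267
```

```bash
python3 -m crank '{"rot":[[0,0,0],[0,0,0],[0,0,0],[0,0,0],[0,0,0],[0,0,0],[0,0,0]],"linear":[[0,0,-2],[0,0,-10],[0,0,-20],[0,0,-25],[0,0,-13],[0,0,0],[0,0,0]],"claw":[-1,-1,-1,-1,-1,-1,-1]}'
python3 -m crank '{"rot":[[0,0,0],[0,0,0],[0,0,0],[0,0,0],[0,0,0],[0,0,0],[0,0,0]],"linear":[[-12,6,0],[-24,12,0],[-32,16,0],[-32,16,0],[-32,16,0],[-32,16,0],[-32,16,0]],"claw":[-1,-1,-1,-1,-1,-1,-1]}'
python3 -m crank '{"rot":[[0,0,0],[0,0,0],[0,0,0],[0,0,0],[0,0,0],[0,0,0],[0,0,0],[0,0,0]],"linear":[[-32,16,0],[-32,16,0],[-32,16,0],[-32,15,0],[-23,11,0],[-12,5,0],[0,0,0],[0,0,0]],"claw":[-1,-1,-1,-1,-1,-1,-1,-1]}'
python3 -m crank '{"rot":[[0,0,-0.091],[0,0,-0.091],[0,0,-0.091],[0,0,0],[0,0,0],[0,0,0]],"linear":[[0,0,0],[0,0,0],[0,0,0],[0,0,0],[0,0,0],[0,0,0]],"claw":[-1,-1,-1,-1,-1,-1]}'
python3 - <<'E'
from h import *
delta([.5702,-.2137,.0700],1.469)
a=optics.read_camera("scene")[:,:,::-1];b=optics.read_camera("top")[:,:,::-1]
cv2.imwrite("pics/s_end.png",a);cv2.imwrite("pics/t_end.png",b)
cv2.imwrite("pics/bin.png",np.hstack([crop(a,335,130,80,80,5),crop(b,220,160,80,80,5)]))
E
```

```text
t: 25.47
position: [0.5373, 0.1853, 0.1698]
tool_rot: [3.141, -0.001, 1.194]
force: [-0.5, -1.2, -4.5]
finger_gap: 0.275
t: 26.05
position: [0.5544, -0.0361, 0.1681]
tool_rot: [-3.14, 0.001, 1.193]
force: [0.6, -0.1, -3.8]
finger_gap: 0.272
t: 26.72
position: [0.5676, -0.2154, 0.1681]
tool_rot: [-3.139, 0.001, 1.19]
force: [0.2, 0.9, -3.3]
finger_gap: 0.277
t: 27.22
position: [0.5693, -0.2128, 0.1692]
tool_rot: [-3.141, -0.001, 1.466]
force: [-1.0, 0.1, -2.7]
finger_gap: 0.276
t 27.22 pos [ 0.5693 -0.2128  0.1692] rot [-3.1410e+00 -7.0000e-04  1.4659e+00] F [-1.   0.1 -2.7] gap 0.276
tool shift mm [-0.8  1.1 99.2] n rows 2.419104455245795
rotvec deg/rad [-0.0006 -0.0007 -0.0031]
```

View pics/bin.png

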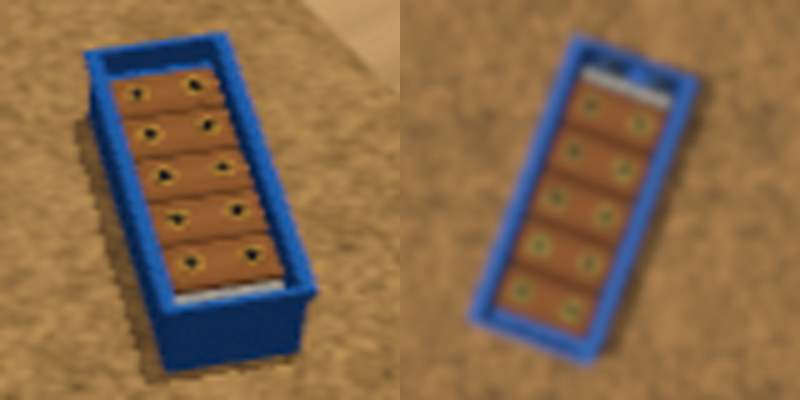

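All five feet look level and evenly spaced (left inserts at rows 93, 133, 175, 218, 261). Lowering the tamper into the tray.

```bash
python3 -m crank '{"rot":[[0,0,0],[0,0,0],[0,0,0],[0,0,0],[0,0,0],[0,0,0],[0,0,0],[0,0,0]],"linear":[[0,0,15],[0,0,25],[0,0,25],[0,0,15],[0,0,8],[0,0,4],[0,0,0],[0,0,0]],"claw":[-1,-1,-1,-1,-1,-1,-1,-1]}'
python3 -m crank '{"rot":[[0,0,0],[0,0,0],[0,0,0],[0,0,0],[0,0,0],[0,0,0],[0,0,0]],"linear":[[0,0,2],[0,0,2],[0,0,2],[0,0,1],[0,0,1],[0,0,1],[0,0,1]],"claw":[-1,-1,-1,-1,-1,-1,-1]}'
```

```text
t: 27.98
position: [0.5701, -0.2142, 0.0786]
tool_rot: [3.14, 0.0, 1.467]
force: [-0.3, -0.7, -2.9]
finger_gap: 0.275
t: 28.57
position: [0.5694, -0.2138, 0.0675]
tool_rot: [3.141, -0.0, 1.467]
force: [-0.1, 0.2, -2.2]
finger_gap: 0.273
```

```bash
python3 -m crank '{"rot":[[0,0,0],[0,0,0],[0,0,0],[0,0,0],[0,0,0],[0,0,0],[0,0,0]],"linear":[[0,0,0.5],[0,0,0.5],[0,0,0.5],[0,0,0.5],[0,0,0.4],[0,0,0],[0,0,0]],"claw":[-1,-1,-1,-1,-1,-1,-1]}'
python3 -m crank '{"rot":[[0,0,0],[0,0,0],[0,0,0],[0,0,0]],"linear":[[0,0,0.4],[0,0,0.3],[0,0,0],[0,0,0]],"claw":[-1,-1,-1,-1]}'
```

```text
t: 29.15
position: [0.5694, -0.2138, 0.0652]
tool_rot: [3.142, -0.0, 1.467]
force: [-0.4, 1.0, -4.0]
finger_gap: 0.274
t: 29.48
position: [0.5695, -0.2138, 0.0645]
tool_rot: [3.141, -0.0, 1.467]
force: [-0.3, -0.0, -3.1]
finger_gap: 0.272
```

```bash
python3 -m crank '{"rot":[[0,0,0],[0,0,0],[0,0,0]],"linear":[[0,0,0.3],[0,0,0],[0,0,0]],"claw":[-1,-1,-1]}'
python3 -m crank '{"rot":[[0,0,0],[0,0,0],[0,0,0]],"linear":[[0,0,0.2],[0,0,0],[0,0,0]],"claw":[-1,-1,-1]}'
```

```text
t: 29.73
position: [0.5695, -0.2138, 0.0645]
tool_rot: [3.141, -0.0, 1.467]
force: [-0.5, -0.1, -0.4]
finger_gap: 0.273
t: 29.98
position: [0.5695, -0.2138, 0.0645]
tool_rot: [3.141, -0.0, 1.467]
force: [-2.9, 0.9, 3.2]
finger_gap: 0.275
```

```bash
python3 -m crank '{"rot":[[0,0,0],[0,0,0],[0,0,0],[0,0,0],[0,0,0],[0,0,0],[0,0,0],[0,0,0]],"linear":[[0,0,-0.4],[0,0,0],[0,0,0],[0,0,0],[0,0,0],[0,0,0],[0,0,0],[0,0,0]],"claw":[-1,-1,1,1,1,1,1,1]}'
python3 -m crank '{"rot":[[0,0,0],[0,0,0],[0,0,0],[0,0,0],[0,0,0],[0,0,0]],"linear":[[0,0,0],[0,0,0],[0,0,0],[0,0,0],[0,0,0],[0,0,0]],"claw":[1,1,1,1,1,1]}'
python3 -m crank '{"rot":[[0,0,0],[0,0,0],[0,0,0],[0,0,0],[0,0,0],[0,0,0],[0,0,0],[0,0,0]],"linear":[[0,0,-5],[0,0,-15],[0,0,-25],[0,0,-30],[0,0,-30],[0,0,-30],[0,0,-15],[0,0,0]],"claw":[1,1,1,1,1,1,1,1]}'
python3 -m crank '{"rot":[[0,0,0],[0,0,0],[0,0,0],[0,0,0],[0,0,0],[0,0,0],[0,0,0],[0,0,0]],"linear":[[20,0,0],[35,0,0],[35,0,0],[35,0,0],[35,0,0],[20,0,0],[10,0,0],[0,0,0]],"claw":[1,1,1,1,1,1,1,1]}'
python3 - <<'E'
from h import *
np.set_printoptions(precision=4,suppress=True)
a=optics.read_camera("scene")[:,:,::-1];b=optics.read_camera("top")[:,:,::-1]
cv2.imwrite("pics/fin.png",np.vstack([crop(a,150,80,300,200,2)[:, :600],crop(b,200,130,240,80,2.5)]))
S=[(137,93,195,86),(150,133,207,126),(164,175,222,168),(178,218,237,210),(191,261,252,255)]
T=[(523,290,571,310),(540,245,590,264),(557,198,606,217),(573,152,623,170),(591,105,641,124)]
for p,q in zip(S,T):
    fs=lambda x,y:(x/5+334.6,y/5+129.6); ft=lambda x,y:((x-400)/5+219.6,y/5+159.6)
    print((tri(fs(*p[2:]),ft(*q[:2]))+tri(fs(*p[:2]),ft(*q[2:])))/2)
print(robot.sense()["t"])
E
```

```text
t: 30.65
position: [0.5695, -0.2139, 0.0644]
tool_rot: [3.141, 0.0, 1.467]
force: [0.3, -0.3, 0.3]
finger_gap: 0.638
t: 31.15
position: [0.5694, -0.2138, 0.0644]
tool_rot: [3.142, -0.0, 1.467]
force: [-0.1, 0.5, -0.6]
finger_gap: 0.988
t: 31.82
position: [0.5715, -0.2151, 0.2192]
tool_rot: [3.134, 0.001, 1.466]
force: [0.1, -0.0, -0.3]
finger_gap: 1.001
t: 32.48
position: [0.589, -0.0217, 0.2135]
tool_rot: [-3.14, -0.0, 1.472]
force: [0.8, -0.4, 0.1]
finger_gap: 1.0
[0.5097 0.1971 0.0414]
[0.537  0.1859 0.0413]
[0.5652 0.1754 0.0409]
[0.5931 0.1647 0.0409]
[0.6211 0.1533 0.0413]
32.5833
```

View pics/fin.png

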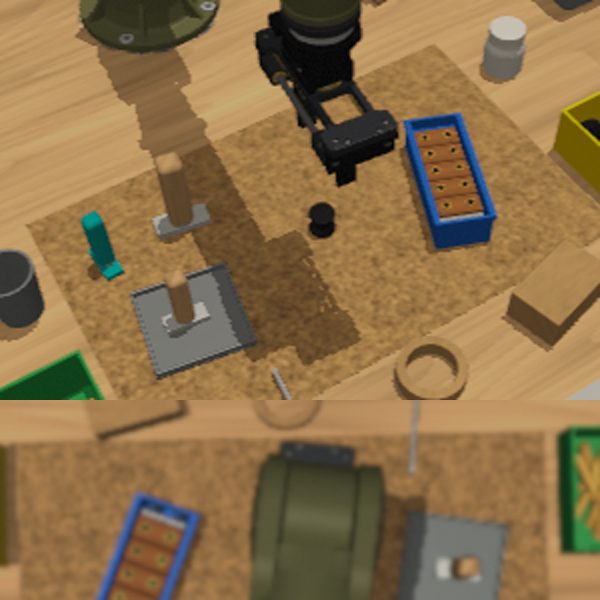

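The tamper stands upright in its tray (top of the handle at about (178,280) in the picture). The five feet are level at 41 mm, and nothing else has moved. Handing in.

```bash
python3 -m crank '{"rot":[[0,0,0],[0,0,0],[0,0,0],[0,0,0]],"linear":[[0,0,0],[0,0,0],[0,0,0],[0,0,0]],"claw":[1,1,1,1]}'
python3 -c "from bench import job; print(job.job_done())"
```

```text
t: 32.92
position: [0.589, -0.0262, 0.2145]
tool_rot: [3.141, 0.0, 1.465]
force: [-0.9, 0.8, -0.4]
finger_gap: 0.996
the job is handed in; nothing more can be done
None
```

The job is handed in at about 33 s: all five feet are down, the bedding press is done, and the tamper is back in its tray and released.

- **Feet:** I took the smaller wooden tamper and eased the feet down with its plate. Each one stopped hard at the same height, with at most about 14 N showing on the force readings. The final two-view measurement put all five tops at 40.9 to 41.4 mm, against 41 mm expected.
- **Bedding:** I bore on the second foot from the stop-block end at about 14 to 15 N for roughly 1.8 s. This is the force reading less the tamper's weight, good to about 1 N.
- **Tamper:** It touched the tray floor gently (under about 7 N) and stands upright in nearly its starting spot. The last picture shows the other things in view where they were.

**Disagreement with the first measurement:** the middle foot and the one at the pusher end first measured about 10 to 11 mm proud. By the time I reached them they were already down. They were probably dragged down while I pressed their neighbours, and I did not confirm that. I still pressed on both, and they stopped at the same height as the rest.

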